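Stand the fallen carton up in its storage lane

TASK

In the storage lane of white cartons the front one has toppled towards the robot and lies with its top on the wire at the lane's front. Stand it upright on the lane's floor again without knocking the other two over, push it back so that it stands squarely against them, then swing the retaining bar fully across in front of the row. Leave the other lane and what stands in it as they are.

Things in the scene. Friction and masses are not known exactly. Their poses are not given: they have to be found in the camera images.
- lane: the cartons' steel lane. Origin under its floor, 14 mm above the table, on its centre line; x along it to its back plate, y left, z up. Floor top z = 0.004, from x = -0.102 to 0.132; side walls 3 mm thick, inner faces y = +/-0.048, tops z = 0.040; back plate's inner face x = 0.128, top z = 0.100. Posts (12 mm) outside the walls at x = -0.014, y = +/-0.057, tops z = 0.0785 (left one: bar hinge).
- front_wire (a point): middle of the round wire across the lane's front, 8 mm diameter, lane x = -0.098, z = 0.042; axes as the lane's. The fallen carton's underside lies on it, 88 mm from its foot edge, and reaches 42 mm past it towards the robot. Its foot edge is on the lane floor at lane x = -0.018.
- carton_fallen_center (a point): the toppled white and teal carton, 85 x 130 x 42 mm, 0.14 to 0.28 kg; point at its centre, own x along 85, y along 130, z along 42 mm. Its long axis leans 28 degrees above level: own y points from its foot to its top end (towards the robot and up), own z to its upper side. Standing: own y up, own z to the lane's back; against the row its centre is at lane x = 0.021 to 0.023, z = 0.069.
- carton_mid_center (a point): the middle carton of the row, standing: white and teal carton, 85 x 130 x 42 mm, 0.2 kg; point at its centre, own x along 85, y along 130, z along 42 mm; own y up, own z to the lane's back; its front face is at lane x = 0.043
- carton_rear_center (a point): the rear carton of the row, standing against the back plate: white and teal carton, 85 x 130 x 42 mm, 0.2 kg; point at its centre, own x along 85, y along 130, z along 42 mm; own y up, own z to the lane's back
- bar (a joint): hinge of the retaining bar, vertical axis, rad. It starts open at 0 to 0.35; at 0.35 the bar points along lane -x, over the left wall, at less it points a little outward (left). Closes anticlockwise seen from above; at 1.92 (its stop) it lies straight across the lane in front of the row. It stays where it is left; about 0.5 N at the knob moves it.
- bar_hinge (a point): point on the bar's hinge axis at the height of the bar's centre line: lane x = -0.014, y = 0.057, z = 0.085; axes as the lane's. The bar is a round aluminium rod, 10 mm diameter, reaching 119 mm from the axis; closed, its back is 9 to 11 mm in front of a snug row
- bar_knob (a point): centre of the black upright knob near the bar's free end, 104 mm from the hinge axis, 12 mm diameter, reaching from the bar to z = 0.110
- other_lane: the other steel lane, the same shape, its bar already closed, fixed to the table; origin and axes as for the first lane
- tub_center (a point): centre of a round tub of cotton swabs, 77 mm diameter, 80 mm high, standing at the back of the other lane
- bottle_center (a point): centre of a small screw cap bottle, 44 mm diameter, 88 mm high, standing in front of the tub in the other lane
Mind the look-alikes: they are no part of the job. What is shaped like the part that bears carton_mid_center but yellow is not meant.

How it is judged (in metres and radians):
On the way, in this order (a step that is already met when the one before it is completed fails the run):
1. the fallen carton stands upright on the lane's floor, the bar still open (angle between carton_fallen_center's own y axis and vertical below 0.12 rad and z of carton_fallen_center in the frame of lane between 0.06 and 0.078 m and value of joint bar below 1.2 rad), for 0.2 s.
2. the bar is swung across in front of the row (value of joint bar above 1.82 rad), for 0.2 s.
At the end, for the whole second after the job is handed in: All three cartons stand upright (within 0.1 rad) on the lane's floor, between its walls, square to it within 0.12 rad and back against one another and the back plate (centres at lane x above 0.012, 0.054 and 0.096, about 10 mm of play); the bar is closed across the lane (above 1.82 rad) (angle between each of carton_fallen_center, carton_mid_center, carton_rear_center's own y axis and vertical below 0.1 rad and x of carton_fallen_center in the frame of lane above 0.012 m and z of carton_fallen_center in the frame of lane between 0.06 and 0.078 m and angle between the z axis of each of carton_fallen_center, carton_mid_center, carton_rear_center and the x axis of lane, either way round below 0.12 rad and y of carton_fallen_center in the frame of lane between -0.015 and 0.015 m and x of carton_mid_center in the frame of lane above 0.054 m and z of carton_mid_center in the frame of lane between 0.06 and 0.078 m and y of carton_mid_center in the frame of lane between -0.015 and 0.015 m and x of carton_rear_center in the frame of lane above 0.096 m and z of carton_rear_center in the frame of lane between 0.06 and 0.078 m and y of carton_rear_center in the frame of lane between -0.015 and 0.015 m and value of joint bar above 1.82 rad); the robot touches nothing.
It fails at once if one of the two standing cartons is knocked over or lifted out (angle between any of carton_mid_center, carton_rear_center's own y axis and vertical above 0.5 rad or z of any of carton_mid_center, carton_rear_center in the frame of lane above 0.11 m).
It fails at once if the tub or the bottle in the other lane is moved more than 30 mm (distance of any of tub_center, bottle_center from where it was at the start of the episode above 0.03 m).
It also fails if it takes over 54 s, if anything falls off the work surface, if the arm or the gripper's body presses on something with over 40 N, if the wrist force passes 120 N, or if a joint passes its speed limit or range.

ROBOT

A 6-joint arm with a two-finger parallel gripper is mounted at the origin on a cart in front of the work surface, level with it; the furniture and walls round the work are solid. World frame = base frame: x ahead of the robot, y to its left, z up, the work surface at z = 0. Lengths are in m, angles in degrees, forces in N, time in s.
With the tool pointing down it reaches from about 0.25 to 0.725 m from the base axis. Payload 9.7 kg.
Tool frame: the origin (TCP) lies on the centre line of the jaws, within the pads' length; the fingertips stand 17 mm ahead of it and the grasp point (between the pads) lies 2 mm behind it (bot.tip_extent is the distance from the TCP to the fingertips, in m); z points along the fingers, y is the line along which they close (so a half turn about z gives the same grasp; the last joint's range is limited). The gripper opens to 85 mm and grips with 20 to 120 N. Pads are 22 mm wide; open, the fingers measure 114 mm over their backs; the gripper's body (76 mm by 85 mm) begins 54 mm behind the grasp point. The pads swing forward as they close: fully open they stand 13 mm farther back than shut.
Start: joints at [-70.245, 4.979, 10.078, 95.1, 0, 90], TCP at [0.186, -0.518, 0.248] pointing down, gripper open.
Joint ranges: [-179.16, 179.16], [-48.56, 103.87], [-65.8, 70.77], [-126.05, 130.52], [-82.76, 87.17], [-180, 180]. Speed limits (degrees/s): [127.2, 127.2, 147.25, 180, 180, 180].

INTERFACE

Orientations are given as [roll, pitch, yaw] about the fixed x, y, z axes, in that order (R = Rz(yaw) Ry(pitch) Rx(roll)).
In Python, from workcell import bot gives the robot as it stands.
- The arm moves only by the tool carry_out, never from a script. Its argument "moves" is text: rows parted by semicolons, each of 7 numbers parted by spaces: the shift along the tool's x, y, z in mm, then the turn, a rotation vector about the tool's x, y, z in degrees, then the finger opening in mm, from 0 to 85.4. A call has 1 to 20 rows; each row is the pose to reach, as a shift and turn from the pose commanded when the call began, along the tool's axes at that moment; what a row does not reach only later rows make up. A row lasts 1/10 s, in which the tool goes at most 50 mm and 8.59 degrees, less where a joint would pass 70% of its speed; a pose out of reach is approached as far as the arm can. A call with a gripper value outside its range is refused whole. The fingers move at their own pace and stop on an object; "force" is the grip in N (left out, the last holds). Time passes only in rows, so rows that repeat a pose let the fingers close. It gives the time, the measured TCP pose, the force, the opening and the grip force at its end, in the units of the state.
- bot.get_obs(): the state, without advancing time (a new reading comes with each control period).
- bot.camera(name): name is "scene" or "top" or "wrist"; returns a dict with "img" (480x640x3 uint8, red, green, blue), "mtx" (3x3 intrinsics, pixels), "k1" (the pictures are not rectified: a ray, as slopes to the right and down, at radius r is drawn at 1 + k1 r^2 times it, then the intrinsics apply), "position" and "orientation" of the camera in the world; the wrist camera has in their place "mount" (4x4, takes a point from camera to tool coordinates, whose origin is the TCP and whose axes are the flange's). Camera axes: x right, y up, looking along -z (the intrinsics and any distortion apply to the point x, -y, -z); pixel columns grow to the right and rows downward; lengths in m; the calibration is good to about 2 mm. A picture is of the moment at which its call begins: read the wrist's pose just before it. There is no depth.
- bot.job_done(): hands the job in; it is judged then, once.
The state is a dict: "time": time; "q": joint angles; "qd": joint speeds; "joint_efforts": joint torques, N m; "ee_pos": TCP position; "tcp_rot": TCP orientation; "wrist_force": force on the tool from outside, world axes, zero at the start; "torque": the same for the moment, N m; "opening": finger opening in m; "grasp_force": force on a finger pad.
Only numpy, scipy, OpenCV 4.12 (cv2) and the standard library are available. Lean on these libraries where they do the work, as an engineer would, in place of code of your own. Each camera call takes 0.05 s, during which the arm holds its last target. There are 200 camera calls.

## Working session

There is one attempt and no reset: what is moved stays moved. The work goes in short steps, Python scripts to look and compute and a tool call to move; the robot and the scene stay as the last step left them, time stands still between calls to the robot, and variables do not carry over. Pictures are saved under pics/ and viewed, at most 13 in all, crops included, and the job is handed in when it is done.

Besides the shell and the picture viewer there is one more tool, called after ">>>" as name(argument=value, ...), one argument or row to a line, values as JSON. carry_out: Moves the arm, as the interface text tells. Its arguments: {"type":"object","properties":{"moves":{"type":"string"},"force":{"type":"number"}},"required":["moves"]}

```bash
mkdir -p pics; ls; python3 - <<'E'
from workcell import bot
import cv2
for n in("scene","top"):
    c=bot.camera(n); cv2.imwrite(f"pics/{n}0.png",c["img"][:,:,::-1]); print(n,c["mtx"],c["k1"],c["position"],c["orientation"])
c=bot.camera("wrist");print(c["mtx"],c["k1"],c["mount"])
print(bot.get_obs())
E
```

```text
pics
scene [[543.84127202   0.         331.53930202]
 [  0.         543.84127202 240.37127807]
 [  0.           0.           1.        ]] -0.05258036162829262 [ 0.92080722 -0.98401263  0.79906335] [54.49618881  0.30908689 19.75011471]
top [[451.98119434   0.         325.078817  ]
 [  0.         451.98119434 240.97759796]
 [  0.           0.           1.        ]] -0.029790731779957065 [ 0.5229033  -0.02678457  1.09719271] [  5.00241949  -1.29712786 -90.90956159]
[[338.59308425   0.         317.26050871]
 [  0.         338.59308425 239.42050553]
 [  0.           0.           1.        ]] 0.009331461958330574 [[ 1.11777800e-03  9.50047587e-01  3.12103081e-01  8.04215041e-02]
 [ 9.99999231e-01 -1.22944370e-03  1.61013733e-04 -6.95382935e-04]
 [ 5.36683876e-04  3.12102662e-01 -9.50048231e-01 -1.26116600e-01]
 [ 0.00000000e+00  0.00000000e+00  0.00000000e+00  1.00000000e+00]]
{'time': 0.15, 'q': array([-7.02433844e+01,  5.00517519e+00,  1.00446750e+01,  9.51000716e+01,
       -1.56978412e-03,  8.99997744e+01]), 'qd': array([-0.08824206, -0.05252784,  0.09292914,  0.07047582, -0.06125567,
       -0.01604178]), 'joint_efforts': array([ 3.10221461e-03, -5.20760643e+01,  4.65044475e+01,  1.38089043e-02,
        1.71158940e-04,  1.57101715e-05]), 'ee_pos': array([ 0.18585278, -0.51747673,  0.24773145]), 'tcp_rot': array([-1.79939428e+02,  1.56954470e-03,  1.97568429e+01]), 'wrist_force': array([-0.70392721,  0.21269337, -0.79019599]), 'torque': array([ 0.00898308,  0.07856567, -0.01796454]), 'grasp_force': 0.0, 'opening': 0.08547882882991678}
```

View pics/scene0.png

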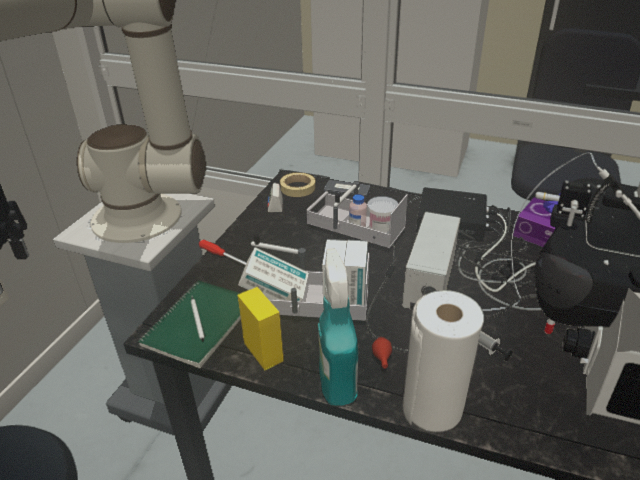

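View pics/top0.png

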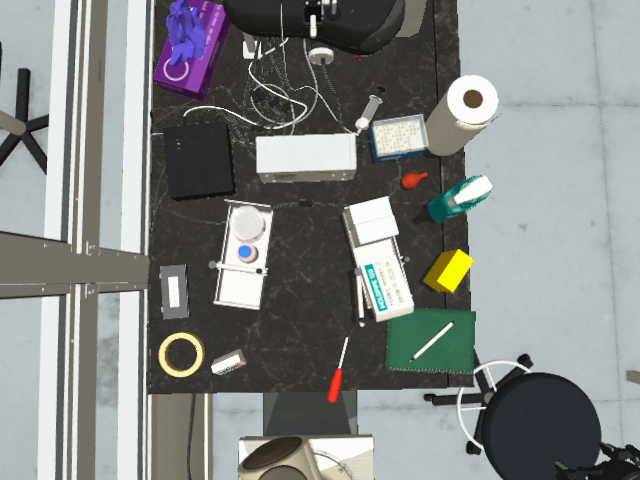

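The top view shows the lane of white cartons with standing tops at about (372,220), the fallen carton at (387,290) and the open bar at (360,295). The other lane, with tub and bottle, is at (243,255). The look-alikes are the yellow carton at top (448,270) and scene (262,328), and a white equipment box at top (306,157). The white and teal carton at (387,290), lying on the wire, fits the description.

```bash
cat > h.py <<'E'
import numpy as np, cv2
from scipy.spatial.transform import Rotation as R
from workcell import bot
def cam(n):
    o=bot.get_obs(); c=bot.camera(n)
    if n=="wrist":
        Rt=R.from_euler('xyz',o['tcp_rot'],degrees=True).as_matrix(); M=np.array(c['mount'])
        c['R']=Rt@M[:3,:3]; c['p']=Rt@M[:3,3]+o['ee_pos']
    else: c['R']=R.from_euler('xyz',c['orientation'],degrees=True).as_matrix(); c['p']=np.array(c['position'])
    return c
def ray(c,uv):
    k=c['mtx']; d=np.array([(uv[0]-k[0,2])/k[0,0],(uv[1]-k[1,2])/k[1,1]]); s=d.copy()
    for _ in range(10): s=d/(1+c['k1']*(s@s))
    return c['R']@np.array([s[0],-s[1],-1.])
def onz(c,uv,z):
    r=ray(c,uv); return c['p']+r*(z-c['p'][2])/r[2]
def proj(c,P):
    v=c['R'].T@(np.array(P)-c['p']); s=np.array([v[0],-v[1]])/-v[2]; s=s*(1+c['k1']*(s@s))
    return s*c['mtx'][[0,1],[0,1]]+c['mtx'][:2,2]
E
python3 - <<'E'
from h import *
c=cam("top"); im=c["img"][:,:,::-1]
cv2.imwrite("pics/crop1.png",cv2.resize(im[190:335,330:430],None,fx=4,fy=4,interpolation=cv2.INTER_CUBIC))
E
```

```text
(no output)
```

View pics/crop1.png

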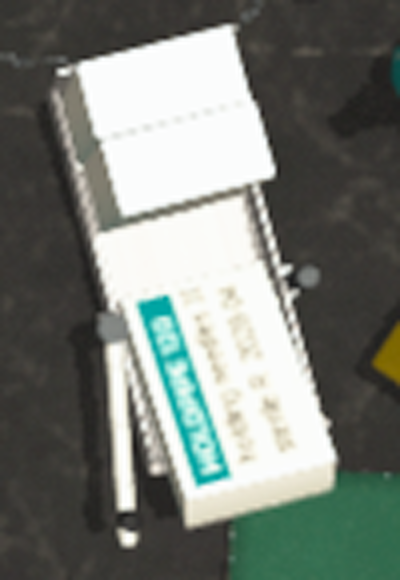

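```bash
python3 - <<'E'
from h import *
c=cam("top")
f=lambda u,v,z:onz(c,(330+u/4,190+v/4),z)
L=f(110,325,.0925+.008);Rr=f(309,277,.0925)
print("posts",L,Rr,np.linalg.norm((L-Rr)[:2]),"yaw",np.degrees(np.arctan2(*(L-Rr)[[1,0]]))-90)
q=[f(*p,.148) for p in[(75,68),(235,28),(275,175),(115,222)]]
for p in q: print(p)
print("center",np.mean(q,0), "yaws",[np.degrees(np.arctan2(*(b-a)[[1,0]])) for a,b in((q[3],q[0]),(q[2],q[1]))],np.degrees(np.arctan2(*(q[0]-q[1])[[1,0]]))-90,np.degrees(np.arctan2(*(q[3]-q[2])[[1,0]]))-90)
k=f(127,518,.124);print("knob",k,np.linalg.norm((k-L)[:2]),np.degrees(np.arctan2(*(k-L)[[1,0]])))
# fallen upper face: top corners
for p,z in (((183,525-30),.0),): pass
E
```

```text
posts [ 0.54179301 -0.12118648  0.1005    ] [ 0.56694243 -0.23400615  0.0925    ] 0.11558879683453821 yaw 12.566733579982284
[ 0.6774506  -0.10107035  0.148     ]
[ 0.69803032 -0.18708425  0.148     ]
[ 0.61887297 -0.20613211  0.148     ]
[ 0.59508848 -0.12052358  0.148     ]
center [ 0.64736059 -0.15370257  0.148     ] yaws [np.float64(13.2892306763174), np.float64(13.530009509904062)] 13.45565888839377 15.52680535039984
knob [ 0.43833572 -0.12583165  0.124     ] 0.10356151936523993 -177.42918365377014
```

```bash
cat >> h.py <<'E'
psi=13.4; O=np.array([.566,-.174,.014]); RL=R.from_euler('z',psi,degrees=True)
def W(p): return O+RL.apply(p)
def tool(dip,s=1):
    "tool z forward (lane x) and down by dip deg, tool x = s*lane y"
    d=np.radians(dip); z=np.array([np.cos(d),0,-np.sin(d)]); x=np.array([0,s,0.]); y=np.cross(z,x)
    return RL*R.from_matrix(np.stack([x,y,z],1))
def go(p,Rt,ref=None):
    "shift/turn from present pose (mm,deg), p in lane axes"
    o=bot.get_obs(); p0,R0=ref if ref else (o['ee_pos'],R.from_euler('xyz',o['tcp_rot'],degrees=True))
    return np.round(np.r_[R0.inv().apply(W(p)-p0)*1e3,(R0.inv()*Rt).as_rotvec(degrees=True)],1)
E
python3 - <<'E'
from h import *
c=cam("top")
g=lambda p:np.round((proj(c,W(p))-[330,190])*4)
for n,p in dict(upL=(-.113,.0425,.102),upR=(-.113,-.0425,.102),loL=(-.133,.0425,.065),loR=(-.133,-.0425,.065),footL=(0.0017,.0425,.041),postR=(-.014,-.057,.0785)).items(): print(n,g(np.array(p)))
np.set_printoptions(suppress=True)
d=np.radians(28);z=np.array([np.cos(d),0,-np.sin(d)]);T=np.array([-.123,0,.0836])
print("high",go(T-.06*z+[0,0,.12],tool(28)),"pre",W(T-.06*z))
E
```

```text
upL [186. 501.]
upR [337. 461.]
loL [186. 531.]
loR [332. 492.]
footL [121. 299.]
postR [307. 279.]
high [ 299.  -214.4    2.4  -50.2   44.9  -74.7] pre [ 0.39481396 -0.21478227  0.12576829]
```

>>> carry_out(
  moves="100 -70 -100 0 0 0 85;200 -140 -100 0 0 0 85;299 -214 -50 -12 11 -19 85;299 -214 2 -25 22 -37 85;299 -214 2 -38 34 -56 85;299 -214 2 -50 45 -75 85;299 -214 2 -50 45 -75 85;299 -214 2 -50 45 -75 85;299 -214 2 -50 45 -75 85;299 -214 2 -50 45 -75 85;299 -214 2 -50 45 -75 85;299 -214 2 -50 45 -75 85;299 -214 2 -50 45 -75 85;299 -214 2 -50 45 -75 85;299 -214 2 -50 45 -75 85;299 -214 2 -50 45 -75 85;299 -214 2 -50 45 -75 85;299 -214 2 -50 45 -75 85",
)

```text
time: 2.1
ee_pos: [0.3952, -0.2148, 0.247]
tcp_rot: [118.1, 0.0, 103.7]
wrist_force: [-0.4, -1.1, -0.4]
opening: 0.0847
grasp_force: 0.0
```

```bash
python3 - <<'E'
from h import *
np.set_printoptions(suppress=True)
d=np.radians(28);z=np.array([np.cos(d),0,-np.sin(d)]);T=np.array([-.123,0,.0836])
o=bot.get_obs();print(o['time'],o['ee_pos'],o['q'],o['wrist_force'])
print("pre",go(T-.06*z,tool(28)),"grasp",go(T+.013*z,tool(28)))
E
```

```text
2.1 [ 0.39521879 -0.21479467  0.24699009] [-58.5463157  -40.69530376 -42.4576752   58.50710321  57.11822101
  34.21149825] [-0.44930826 -1.08901754 -0.36428228]
pre [   0.1 -107.1   56.8   -0.1   -0.2    0.1] grasp [  -0.2 -106.9  129.8   -0.1   -0.2    0.1]
```

>>> carry_out(
  moves="0 -40 20 0 0 0 85;0 -75 40 0 0 0 85;0 -107 57 0 0 0 85;0 -107 57 0 0 0 85;0 -107 57 0 0 0 85;0 -107 75 0 0 0 85;0 -107 95 0 0 0 85;0 -107 112 0 0 0 85;0 -107 122 0 0 0 85;0 -107 130 0 0 0 85;0 -107 130 0 0 0 85;0 -107 130 0 0 0 85;0 -107 130 0 0 0 85",
)

```text
time: 3.4
ee_pos: [0.4577, -0.2005, 0.0923]
tcp_rot: [118.0, 0.1, 103.7]
wrist_force: [0.6, 0.3, -0.7]
opening: 0.0851
grasp_force: 0.0
```

```bash
python3 - <<'E'
from h import *
np.set_printoptions(suppress=True)
d=np.radians(28);z=np.array([np.cos(d),0,-np.sin(d)]);T=np.array([-.123,0,.0836])
o=bot.get_obs();print(o['time'],o['ee_pos'],o['q'],o['wrist_force'])
print(go(T+.013*z,tool(28)))
c=cam("scene"); cv2.imwrite("pics/s2.png",cv2.resize(c["img"][180:350,170:390,::-1],None,fx=3,fy=3))
E
```

```text
3.4 [ 0.45766409 -0.20045283  0.09230774] [-48.36078657 -35.08724992 -58.98596895  24.71633088  51.19361043
  48.43619106] [ 0.61583155  0.32371451 -0.68823662]
[ 0.6 -0.7  0.4 -0.  -0.2  0.2]
```

View pics/s2.png

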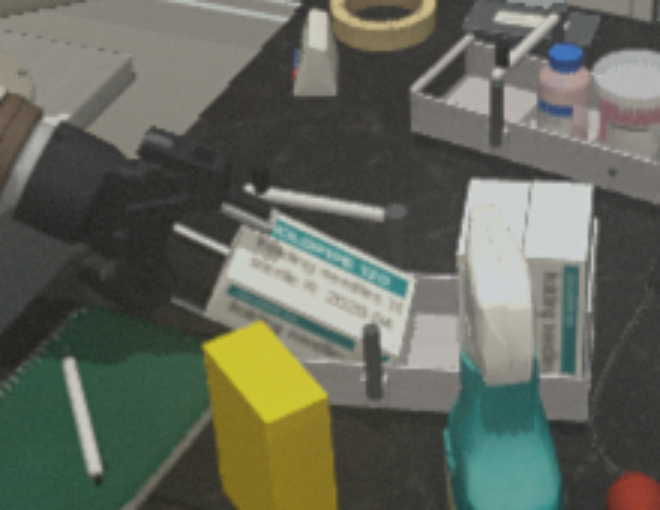

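The fingers straddle the fallen carton's top end around (230,270) in the crop, one above and one below, clear of the bar at (330,205). I'm closing them.

>>> carry_out(
  moves="0 0 0 0 0 0 60;0 0 0 0 0 0 50;0 0 0 0 0 0 38;0 0 0 0 0 0 38;0 0 0 0 0 0 38;0 0 0 0 0 0 38;0 0 0 0 0 0 38;0 0 0 0 0 0 38",
  force=40,
)

```text
time: 4.25
ee_pos: [0.4578, -0.2002, 0.0918]
tcp_rot: [118.0, 0.1, 103.7]
wrist_force: [-0.8, -0.9, 5.1]
opening: 0.0409
grasp_force: 48.3
```

```bash
cat >> h.py <<'E'
def stand(th,F):
    t=np.radians(th);u=np.array([-np.cos(t),0,np.sin(t)]);n=np.array([np.sin(t),0,np.cos(t)])
    return np.array([F[0],0,F[1]])+.117*u+.021*n
E
python3 - <<'E'
from h import *
np.set_printoptions(suppress=True)
o=bot.get_obs()
# command reference: planned grasp pose
d=np.radians(28);z=np.array([np.cos(d),0,-np.sin(d)]);T=np.array([-.123,0,.0836])
ref=(o['ee_pos'],R.from_euler('xyz',o['tcp_rot'],degrees=True))
for th,F in ((28,(-.018,.004)),(28,(-.018,.008)),(36,(-.018,.010)),(44,(-.02,.010)),(52,(-.024,.010)),(60,(-.028,.01)),(68,(-.032,.01)),(76,(-.036,.01)),(84,(-.038,.01)),(90,(-.038,.01)),(90,(-.038,.005))):
    print(th,go(stand(th,F),tool(th),ref))
E
```

```text
28 [ 0.5 -0.4  0.1 -0.  -0.2  0.2]
28 [ 0.5  3.1 -1.8 -0.  -0.2  0.2]
36 [ 0.4 21.   1.3  8.  -0.2  0.2]
44 [ 0.3 35.4  5.8 16.  -0.2  0.2]
52 [ 0.2 47.9 10.6 24.  -0.2  0.3]
60 [ 0.2 59.  17.3 32.  -0.2  0.3]
68 [ 0.1 68.6 25.7 40.  -0.2  0.3]
76 [ 0.  76.5 35.6 48.  -0.1  0.3]
84 [-0.  83.3 48.5 56.  -0.1  0.3]
90 [-0.1 87.7 60.2 62.  -0.1  0.3]
90 [-0.1 83.3 62.5 62.  -0.1  0.3]
```

>>> carry_out(
  moves="0 3 -2 0 0 0 38;0 12 0 4 0 0 38;0 21 1 8 0 0 38;0 28 4 12 0 0 38;0 35 6 16 0 0 38;0 42 8 20 0 0 38;0 48 11 24 0 0 38;0 54 14 28 0 0 38;0 59 17 32 0 0 38;0 64 21 36 0 0 38;0 69 26 40 0 0 38;0 73 31 44 0 0 38;0 77 36 48 0 0 38;0 80 42 52 0 0 38;0 83 48 56 0 0 38;0 83 48 56 0 0 38;0 83 48 56 0 0 38;0 83 48 56 0 0 38",
)

```text
time: 6.05
ee_pos: [0.5358, -0.1807, 0.1409]
tcp_rot: [174.1, -0.1, 103.7]
wrist_force: [0.1, -0.3, -1.7]
opening: 0.0412
grasp_force: 47.7
```

```bash
python3 - <<'E'
from h import *
np.set_printoptions(suppress=True)
o=bot.get_obs();print(o['time'],o['q'],o['wrist_force'],o['opening'])
print(go(stand(84,(-.038,.010)),tool(84)),go(stand(90,(-.038,.010)),tool(90)),go(stand(90,(-.038,.004)),tool(90)))
c=cam("scene"); cv2.imwrite("pics/s3.png",cv2.resize(c["img"][180:350,170:390,::-1],None,fx=3,fy=3))
E
```

```text
6.05 [-20.22044964   1.47602146  -5.66536883  77.96771138   3.34280286
  56.26183348] [ 0.13085969 -0.3130647  -1.71090167] 0.04124005424516615
[-0.5  1.8 -1.4 -0.1 -0.1  0.3] [-0.6 13.9  1.4  5.9 -0.1  0.3] [-0.6 13.3  7.3  5.9 -0.1  0.3]
```

View pics/s3.png

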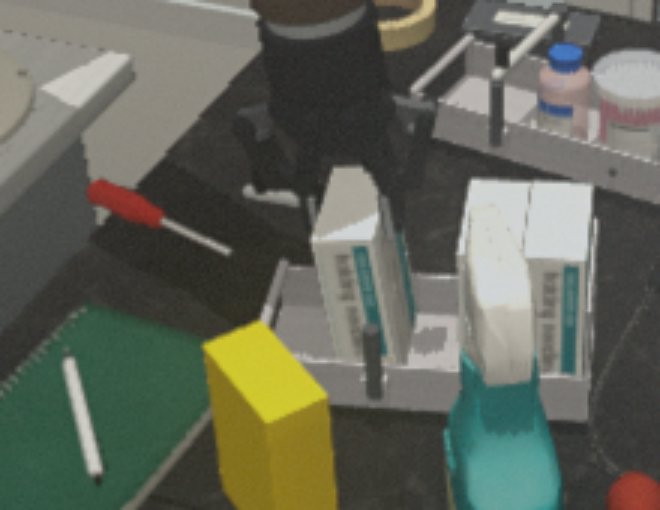

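>>> carry_out(
  moves="0 5 0 2 0 0 38;0 10 1 4 0 0 38;0 14 1 6 0 0 38;0 14 1 6 0 0 38;0 14 1 6 0 0 38;0 14 3 6 0 0 38;0 14 5 6 0 0 38;0 14 6 6 0 0 38;0 14 6 6 0 0 38;0 14 6 6 0 0 38",
)

```text
time: 7.1
ee_pos: [0.5506, -0.1772, 0.1368]
tcp_rot: [-179.9, -0.0, 103.7]
wrist_force: [-0.5, -0.3, 0.0]
opening: 0.0412
grasp_force: 47.9
```

```bash
python3 - <<'E'
from h import *
np.set_printoptions(suppress=True)
o=bot.get_obs();print(o['time'],o['wrist_force'],o['opening'],o['torque'])
print(go(stand(90,(-.038,.004)),tool(90)))
c=cam("scene"); cv2.imwrite("pics/s4.png",cv2.resize(c["img"][220:330,250:390,::-1],None,fx=5,fy=5,interpolation=2))
E
```

```text
7.1 [-0.46285033 -0.33996402  0.02137334] 0.041227526804094174 [-0.09107257  0.26892347  0.03164487]
[-0.4 -1.2  1.8 -0.1 -0.   0.3]
```

View pics/s4.png

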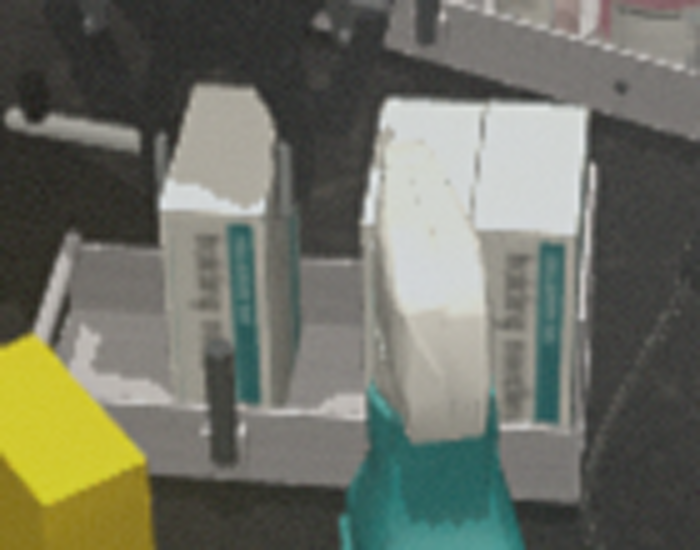

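>>> carry_out(
  moves="0 0 1 0 0 0 38;0 0 2 0 0 0 38;0 0 3 0 0 0 38;0 0 3 0 0 0 38",
)

```text
time: 7.55
ee_pos: [0.5507, -0.1773, 0.1367]
tcp_rot: [180.0, 0.1, 103.7]
wrist_force: [-6.7, 1.8, 19.4]
opening: 0.0411
grasp_force: 50.4
```

>>> carry_out(
  moves="0 0 -2 0 0 0 38;0 0 -2 0 0 0 38;0 0 -2 0 0 0 46;0 0 -2 0 0 0 52;0 0 -2 0 0 0 56;0 0 -2 0 0 0 56;0 0 -2 0 0 0 56;0 0 -2 0 0 0 56;0 0 -2 0 0 0 56",
)

```text
time: 8.45
ee_pos: [0.5507, -0.1772, 0.1357]
tcp_rot: [-179.9, -0.0, 103.7]
wrist_force: [0.5, 0.1, 0.0]
opening: 0.0558
grasp_force: 0.0
```

```bash
python3 - <<'E'
from h import *
np.set_printoptions(suppress=True)
print(go((-.02,0,.24),tool(90)))
print(go((-.12,0,.20),tool(45)))
E
```

```text
[  -0.4   -4.6 -118.3   -0.1   -0.     0.3]
[   0.1 -104.5  -78.1  -45.1   -0.1    0.3]
```

>>> carry_out(
  moves="0 0 -10 0 0 0 56;0 0 -30 0 0 0 56;0 0 -60 0 0 0 56;0 0 -100 0 0 0 56;0 -40 -110 -6 0 0 30;0 -70 -100 -13 0 0 0;0 -90 -90 -20 0 0 0;0 -104 -80 -27 0 0 0;0 -104 -78 -35 0 0 0;0 -104 -78 -45 0 0 0;0 -104 -78 -45 0 0 0;0 -104 -78 -45 0 0 0;0 -104 -78 -45 0 0 0",
)

```text
time: 9.75
ee_pos: [0.4503, -0.2022, 0.2155]
tcp_rot: [135.2, 0.1, 103.7]
wrist_force: [1.1, -0.5, 0.2]
opening: -0.0
grasp_force: 0.0
```

```bash
python3 - <<'E'
from h import *
np.set_printoptions(suppress=True)
print(bot.get_obs()['wrist_force'])
for p in((-.08,0,.057),(-.06,0,.057),(-.04,0,.057),(-.021,0,.057),(-.015,0,.057)): print(p,go(p,tool(45)))
c=cam("scene"); cv2.imwrite("pics/s5.png",cv2.resize(c["img"][200:330,210:390,::-1],None,fx=4,fy=4,interpolation=2))
E
```

```text
[ 1.13055509 -0.47429893  0.18267888]
(-0.08, 0, 0.057) [  0.6 -74.1 130.1  -0.2  -0.1   0.3]
(-0.06, 0, 0.057) [  0.5 -59.9 144.2  -0.2  -0.1   0.3]
(-0.04, 0, 0.057) [  0.4 -45.7 158.3  -0.2  -0.1   0.3]
(-0.021, 0, 0.057) [  0.3 -32.3 171.6  -0.2  -0.1   0.3]
(-0.015, 0, 0.057) [  0.3 -28.  175.9  -0.2  -0.1   0.3]
```

View pics/s5.png

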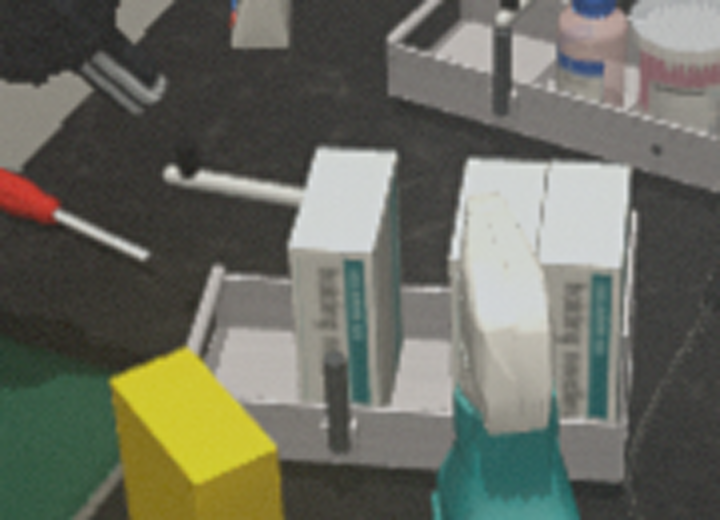

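The carton stands upright at crop (345,275), with a gap before the row at (460,240). Next I push it back low and slowly.

>>> carry_out(
  moves="0 -30 30 0 0 0 0;0 -60 70 0 0 0 0;0 -74 110 0 0 0 0;0 -74 130 0 0 0 0;0 -74 130 0 0 0 0;0 -70 134 0 0 0 0;0 -67 137 0 0 0 0;0 -64 140 0 0 0 0;0 -61 143 0 0 0 0;0 -58 146 0 0 0 0;0 -55 149 0 0 0 0;0 -52 152 0 0 0 0;0 -49 155 0 0 0 0;0 -46 158 0 0 0 0;0 -44 160 0 0 0 0;0 -42 162 0 0 0 0;0 -40 164 0 0 0 0;0 -38 166 0 0 0 0;0 -36 168 0 0 0 0;0 -36 168 0 0 0 0",
)

```text
time: 11.8
ee_pos: [0.5404, -0.1796, 0.0694]
tcp_rot: [135.1, -0.0, 103.7]
wrist_force: [-0.1, 0.7, -0.1]
opening: 0.0002
grasp_force: 0.0
```

```bash
python3 - <<'E'
from h import *
np.set_printoptions(suppress=True)
print(bot.get_obs()['wrist_force'],go((-.021,0,.057),tool(45)))
c=cam("scene"); cv2.imwrite("pics/s6.png",cv2.resize(c["img"][200:330,210:390,::-1],None,fx=4,fy=4,interpolation=2))
E
```

```text
[-0.09434716  0.66838217 -0.07371313] [-0.6  4.8  2.5 -0.1 -0.2  0.2]
```

View pics/s6.png

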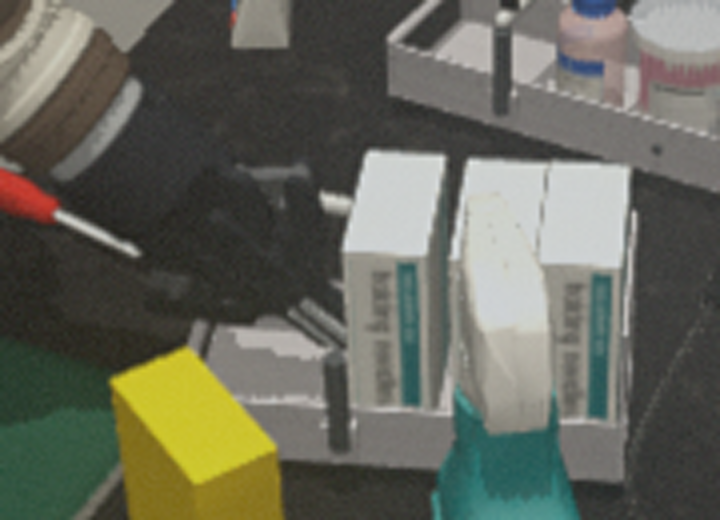

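The carton moved back upright to (395,280); about 10 mm of gap remains to the mid carton at (455,240).

>>> carry_out(
  moves="0 1.5 1.5 0 0 0 0;0 3 3 0 0 0 0;0 4.5 4.5 0 0 0 0;0 5.5 5.5 0 0 0 0;0 6.5 6.5 0 0 0 0;0 7 7 0 0 0 0;0 7 7 0 0 0 0",
)

```text
time: 12.55
ee_pos: [0.5498, -0.1773, 0.0694]
tcp_rot: [135.1, -0.0, 103.7]
wrist_force: [-1.0, -0.2, -0.3]
opening: 0.0001
grasp_force: 0.6
```

>>> carry_out(
  moves="0 0.7 0.7 0 0 0 0;0 1.4 1.4 0 0 0 0;0 2.1 2.1 0 0 0 0;0 2.1 2.1 0 0 0 0",
)

```text
time: 12.95
ee_pos: [0.5526, -0.1766, 0.0693]
tcp_rot: [135.1, -0.0, 103.7]
wrist_force: [-2.6, -0.3, 0.3]
opening: -0.0003
grasp_force: 1.3
```

>>> carry_out(
  moves="0 0.7 0.7 0 0 0 0;0 1.4 1.4 0 0 0 0;0 2.1 2.1 0 0 0 0;0 2.1 2.1 0 0 0 0",
)

```text
time: 13.35
ee_pos: [0.5541, -0.1764, 0.0691]
tcp_rot: [135.2, -0.1, 103.6]
wrist_force: [-35.3, -2.6, 17.9]
opening: 0.0004
grasp_force: 17.9
```

```bash
python3 - <<'E'
from h import *
np.set_printoptions(suppress=True)
H=np.array([-.014,.057])
print(go((-.11,.06,.20),tool(90)))
E
```

```text
[  60.1   32.5 -171.6   44.8   -0.2    0.1]
```

>>> carry_out(
  moves="0 -10 -10 0 0 0 0;0 -25 -25 0 0 0 0;0 10 -65 0 0 0 0;0 45 -105 0 0 0 0;0 60 -140 0 0 0 0;30 45 -160 8 0 0 0;60 33 -172 16 0 0 0;60 33 -172 24 0 0 0;60 33 -172 32 0 0 0;60 33 -172 40 0 0 0;60 33 -172 45 0 0 0;60 33 -172 45 0 0 0;60 33 -172 45 0 0 0",
)

```text
time: 14.65
ee_pos: [0.4466, -0.1407, 0.2142]
tcp_rot: [-180.0, -0.1, 103.7]
wrist_force: [1.8, -0.5, 0.2]
opening: 0.0004
grasp_force: 0.0
```

```bash
python3 - <<'E'
from h import *
np.set_printoptions(suppress=True)
H=np.array([-.014,.057])
def P(phi,off,z=.095,r=.08):
    a=np.radians(phi);q=H+r*np.array([np.cos(a),np.sin(a)])-off*np.array([-np.sin(a),np.cos(a)]);return np.r_[q,z]
o=bot.get_obs();print(o['ee_pos'],o['wrist_force'])
print("above",go(P(169,.045,.17),tool(90)));print("down",go(P(169,.045),tool(90)))
for f,off in((169,.02),(180,.018),(195,.021),(210,.022),(225,.022),(240,.022),(255,.021),(263,.02),(268,.0195),(270,.0195)): print(f,go(P(f,off),tool(90)))
c=cam("top"); cv2.imwrite("pics/t7.png",cv2.resize(c["img"][190:335,330:430,::-1],None,fx=4,fy=4,interpolation=2))
E
```

```text
[ 0.44659657 -0.14066761  0.21417293] [ 1.79539674 -0.48781272  0.20602399]
above [56.2 24.8 30.2 -0.  -0.1  0.3]
down [ 56.1  24.8 105.2  -0.   -0.1   0.3]
169 [ 31.5  19.9 105.2  -0.   -0.1   0.3]
180 [ 14.7  14.5 105.2  -0.   -0.1   0.3]
195 [ -3.7  11.7 105.2  -0.   -0.1   0.3]
210 [-24.3  14.  105.1  -0.   -0.1   0.3]
225 [-44.4  22.1 105.1  -0.   -0.1   0.3]
240 [-61.7  35.1 105.1  -0.   -0.1   0.3]
255 [-75.4  53.  105.1  -0.   -0.1   0.3]
263 [-80.6  64.4 105.   -0.   -0.1   0.3]
268 [-82.9  71.7 105.   -0.   -0.1   0.3]
270 [-83.7  74.5 105.   -0.   -0.1   0.3]
```

View pics/t7.png

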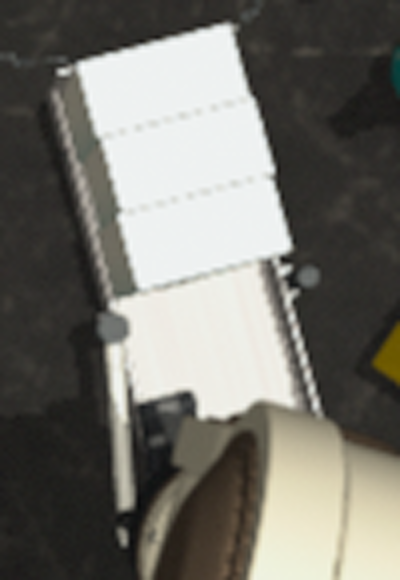

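The three cartons now stand snug and square at (185,160) in the crop. The bar is still open at (118,430), so I'm swinging it next.

>>> carry_out(
  moves="30 15 0 0 0 0 0;56 25 0 0 0 0 0;56 25 40 0 0 0 0;56 25 80 0 0 0 0;56 25 105 0 0 0 0;56 25 105 0 0 0 0;44 22 105 0 0 0 0;32 20 105 0 0 0 0;23 17 105 0 0 0 0;15 14 105 0 0 0 0;5 13 105 0 0 0 0;-4 12 105 0 0 0 0;-14 13 105 0 0 0 0;-24 14 105 0 0 0 0;-34 18 105 0 0 0 0;-44 22 105 0 0 0 0;-53 28 105 0 0 0 0;-62 35 105 0 0 0 0;-62 35 105 0 0 0 0",
)

```text
time: 16.6
ee_pos: [0.4957, -0.1937, 0.1093]
tcp_rot: [-179.9, -0.0, 103.7]
wrist_force: [0.2, 0.5, -0.7]
opening: 0.0001
grasp_force: 0.0
```

```bash
python3 - <<'E'
from h import *
np.set_printoptions(suppress=True)
H=np.array([-.014,.057])
def P(phi,off,z=.095,r=.08):
    a=np.radians(phi);q=H+r*np.array([np.cos(a),np.sin(a)])-off*np.array([-np.sin(a),np.cos(a)]);return np.r_[q,z]
for f,off in((240,.022),(248,.021),(255,.021),(263,.02),(268,.0195),(270,.0195)): print(f,go(P(f,off),tool(90)))
c=cam("top"); cv2.imwrite("pics/t8.png",cv2.resize(c["img"][190:335,330:430,::-1],None,fx=4,fy=4,interpolation=2))
E
```

```text
240 [ 1.6 -0.1  0.3 -0.1 -0.   0.3]
248 [-6.5  9.5  0.3 -0.1 -0.   0.3]
255 [-12.   17.9   0.2  -0.1  -0.    0.3]
263 [-17.2  29.3   0.2  -0.1  -0.    0.3]
268 [-19.6  36.6   0.2  -0.1  -0.    0.3]
270 [-20.3  39.4   0.2  -0.1  -0.    0.3]
```

View pics/t8.png

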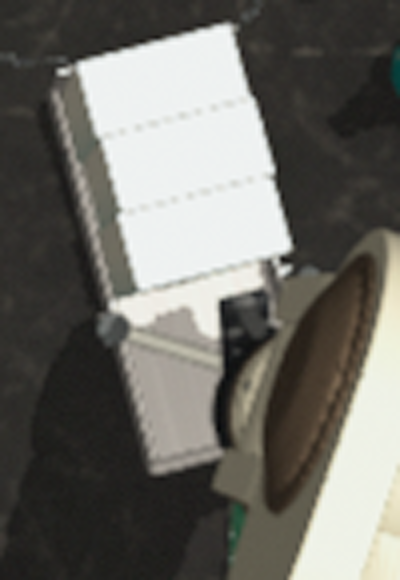

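The bar now reaches from the hinge at (112,328) to about (220,360), well across and ahead of the carton row.

>>> carry_out(
  moves="-6 9 0 0 0 0 0;-9 14 0 0 0 0 0;-12 18 0 0 0 0 0;-15 24 0 0 0 0 0;-17 29 0 0 0 0 0;-19 33 0 0 0 0 0;-19 35 0 0 0 0 0;-20 37 0 0 0 0 0;-20 37 0 0 0 0 0",
)

```text
time: 17.55
ee_pos: [0.5355, -0.2036, 0.1095]
tcp_rot: [-179.9, -0.0, 103.7]
wrist_force: [-0.5, -0.2, 0.8]
opening: 0.0002
grasp_force: 0.0
```

>>> carry_out(
  moves="0 1.5 0 0 0 0 0;0 3 0 0 0 0 0;0 4 0 0 0 0 0;0 4 0 0 0 0 0",
)

```text
time: 17.95
ee_pos: [0.5377, -0.203, 0.1095]
tcp_rot: [-179.7, -0.0, 103.6]
wrist_force: [-11.1, -2.6, 5.0]
opening: 0.0002
grasp_force: 0.2
```

>>> carry_out(
  moves="0 -10 0 0 0 0 0;0 -30 0 0 0 0 0;0 -60 -30 0 0 0 0;0 -90 -80 0 0 0 0;-50 -120 -120 0 0 0 0;-100 -150 -120 0 0 0 0;-150 -170 -120 0 0 0 0;-150 -170 -120 0 0 0 0;-150 -170 -120 0 0 0 0",
)

```text
time: 18.85
ee_pos: [0.4083, -0.392, 0.2295]
tcp_rot: [-179.9, 0.0, 103.5]
wrist_force: [0.3, 1.2, 0.1]
opening: -0.0
grasp_force: 0.0
```

```bash
python3 - <<'E'
from h import *
c=cam("top"); cv2.imwrite("pics/t9.png",cv2.resize(c["img"][190:335,330:430,::-1],None,fx=4,fy=4,interpolation=2))
print(bot.get_obs()['wrist_force'])
for p in((-.014,-.047,.11),(-.014,.057,.09)): print((proj(c,W(p))-[330,190])*4)
E
```

```text
[0.38519093 0.63843464 0.55329746]
[300.79087711 281.35435766]
[111.81077817 329.63211335]
```

View pics/t9.png

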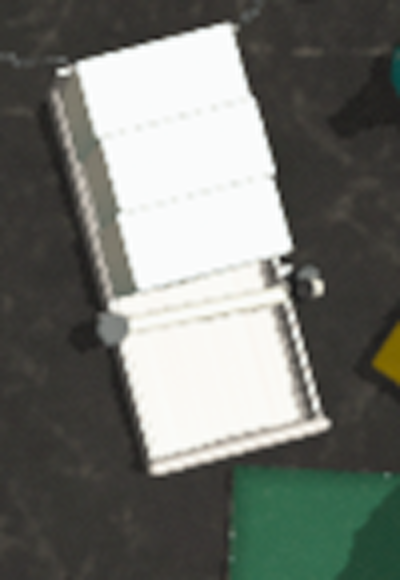

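The bar lies across from the hinge at (112,328) to the knob at (303,284), within a few pixels of the closed position predicted at (301,281). The cartons are snug and the arm is clear.

```bash
python3 -c "
from workcell import bot
print(bot.job_done())"
```

```text
the job is handed in; nothing more can be done
None
```

The fallen carton is upright and pushed back square against the other two, the bar is swung across to its stop, and the job is handed in; the hand-in call returned no verdict, so the result is not confirmed.

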